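# Lock the sprung tweezers in their stand and hold the marked tip gap

## Task

The big sprung tweezers lie in their bench stand, waiting for the tip gap to be checked. First push the turnbutton round by its finger peg until it lies straight across the tail block and locks it in the pocket; then squeeze the two blades by their rubber grip pads until the tips stand over the two scribed lines on the gap plate (16 mm apart), without closing them well past the lines. Finish while still holding the blades steady at that gap, with the tail still seated in the stand, and leave the hose coupler, tape roll and hex key where they are.

Things in the scene. Friction and masses are not known exactly. Their poses are not given: they have to be found in the camera images.
- stand: Fixed bench stand: grey base plate 120 x 250 x 10 mm with an aluminium pocket block 52 x 76 mm, its walls reaching 58 mm above the bench, and beside it (towards the stand's -x) the post of the turnbutton; a low rest block under the gap plate, 40 mm high, carries the other end of the tweezers. Origin on the bench; x across the stand, y along it from the pocket towards the tweezers' tips, z up. The pocket centre lies at y = -100 mm. The stand does not move.
- pocket (a point): Centre of the pocket floor of the stand, 40 mm above the bench; the underside of the tail block rests here.
- turnbutton (a joint): Angle of the turnbutton about its vertical pivot, rad, counter-clockwise seen from above. 0: the bar points along the stand's -y, beside the tail block (open); 1.571 (its stop): the bar points along the stand's +x, straight across the tail block (locked). It starts between -0.4 and 0.3 (lower stop -0.5) and stays where it is left by light friction (about 1.2 N at the peg). The steel bar is 16 mm wide, 8 mm thick, 72 mm long, its top 74 mm above the bench.
- pivot (a point): Pivot of the turnbutton, at the height of the bar's top (74 mm above the bench), at x = -42 mm, y = -100 mm in the stand's frame.
- peg (a point): Centre of the top of the turnbutton's finger peg: round, upright, 14 mm diameter, 30 mm tall above the bar (top 104 mm above the bench), 50 mm from the pivot. It can be pinched from above or pushed sideways.
- tweezers: Sprung steel tweezers lying in the stand, loose in the pocket until the turnbutton is across, 222 mm long: a tail block 36 x 56 x 24 mm with two spring blades and, between and under the blades, a thin tongue ending in a gap plate (56 x 36 x 3 mm) under the tips. Origin at the centre of the tail block's underside; y runs along the tweezers to the tips, x across them, z up. The tail block sits in the pocket with about 1.5 mm play each way; its top is 64 mm above the bench.
- blade_left: The spring blade on the tweezers' -x side. Origin on its vertical hinge axis at the tail block (x = -9, y = 26, z = 0 mm in the tweezers' frame). Each blade swings inward by itself against its own spring: at the pads it takes about 2.5 N to start and 8 N at the marked gap. Let go, it springs open again.
- blade_right: The same blade on the +x side (origin at x = +9, y = 26, z = 0 mm in the tweezers' frame).
- grip_left (a point): Centre of the outer face of the left blade's black rubber grip pad, 28 mm long by 28 mm tall (42 to 70 mm above the bench), 100 mm from the hinge. Over both pads' outer faces it measures about 51 mm with the tweezers open and 37 mm at the marked gap, where the two faces are parallel; the tip gap changes 1.5 mm for each 1 mm of squeeze there. Below the pads only the base plate lies, 10 mm above the bench.
- grip_right (a point): The same point on the right blade's grip pad.
- tip_left (a point): Inner face of the left blade's tip at its very end, 150 mm from the hinge, just above the gap plate. The distance between tip_left and tip_right is the tip gap: about 36 mm open, 16 mm when the tips stand over the lines.
- tip_right (a point): Inner face of the right blade's tip at its very end.
- line_left (a point): Point on the left scribed line of the gap plate, on its top, below where tip_left must stand (x = -8 mm in the tweezers' frame). The dark lines are 2 mm wide, 34 mm long, along the tweezers.
- line_right (a point): The same on the right scribed line (x = +8 mm in the tweezers' frame).
- coupler: Bystander: a brass-and-steel air hose coupler lying on its side, 24 x 73 x 23 mm, behind the stand. Origin at the centre of its underside.
- tape_roll: Bystander: a roll of masking tape lying flat, 98 mm diameter, 24 mm tall, beyond the tips. Origin at the centre of its underside.
- hex_key: Bystander: a black hex key lying flat, 34 x 89 x 8 mm, behind the stand. Origin at the centre of its underside.
Not all that is in view belongs to the job. What is meant by the tweezers is not green, purple or yellow, and is the larger of those in its own colour.

How it is judged:
By the outcome, as a careful person would: the job done as asked, in the order asked, and still so for the second after the job is handed in, while the arm keeps its last pose, push and grip.
It also fails if it takes over 46 s, if anything falls off the work surface, if the arm or the gripper's body presses on something with over 40 N, if the wrist force passes 120 N, or if a joint passes its speed limit or range.

## Robot

A 7-joint arm with a two-finger parallel gripper is mounted at the origin on the work surface; the furniture and walls round the work are solid. World frame = base frame: x ahead of the robot, y to its left, z up, the work surface at z = 0. Lengths are in mm, angles in rad, forces in N, time in s.
With the tool pointing down it reaches from about 425 to 800 mm from the base axis. Payload 8.3 kg.
Tool frame: the origin (TCP) lies between the finger pads; the fingertips stand env.tips_ahead ahead of it and the grasp point (between the pads) is the TCP (env.tips_ahead is the distance from the TCP to the fingertips, in mm); z points along the fingers, y is the direction in which the jaws open and shut (so a half turn about z gives the same grasp; the last joint's range is limited). The gripper opens to 85 mm and grips with 20 to 120 N. Pads are 22 mm wide; open, the fingers measure 114 mm over their backs; the gripper's body (76 mm by 85 mm) begins 54 mm behind the grasp point. The pads swing forward as they close: fully open they stand 13 mm farther back than shut.
Start: joints at [-1.385, 0.383, 0.016, 1.37, -0.006, 1.388, -0.046], TCP at [153.85, 605.751, 250.279] pointing down, gripper open.
Joint ranges: [-2.95, 2.95], [-0.25, 2.06], [-1.52, 1.56], [0.18, 2.33], [-1.44, 4.58], [0.02, 2.06], [-3.01, 3.01]. Speed limits (rad/s): [2.39, 2.39, 3.01, 3.01, 3.14, 3.14, 3.14].

## Interface

Orientations are given as a rotation vector (axis times angle).
In Python, from bench import env gives the robot as it stands.
- The arm moves only by the tool move_arm, never from a script. Its argument "targets" is a list of rows, each a list of 7 numbers: the shift along the world's x, y, z in mm, then the turn, a rotation vector about the world's x, y, z in degrees, then the finger opening in mm, from 0 to 85.4. A call has exactly 5 rows; each row shifts and turns the pose as measured when the row begins; what a row does not reach is not made up. A row lasts 1/8 s, in which the tool goes at most 62.5 mm and 10.7 degrees, less where a joint would pass 70% of its speed; a pose out of reach is approached as far as the arm can. A call with a gripper value outside its range is refused whole. The fingers move at their own pace and stop on an object; the grip force is fixed at half the most. Time passes only in rows, so rows that do not move let the fingers close, or fill a call up. It gives the time, the measured TCP pose, the force and the opening at its end, in the units of the state.
- env.get_obs(): the state, without advancing time (a new reading comes with each control period).
- env.read_camera(name): name is "side" or "top" or "wrist"; returns the picture (400x640x3 uint8, red, green, blue); there is no depth.
- env.camera_model(name): a dict with "fx", "fy", "cx", "cy" (pixels), "k1" (the pictures are not rectified: a ray, as slopes to the right and down, at radius r is drawn at 1 + k1 r^2 times it, then the intrinsics apply), "xyz" and "attitude" of the camera in the world. Camera axes: x right, y down, z forward; pixel columns grow to the right and rows downward; lengths in mm; the calibration is good to about 2 mm. A picture is of the moment at which its call begins: read the wrist's pose just before it. camera_model takes no time and is no camera call; for the wrist camera it gives the pose at the moment of the call.
- env.finish_job(): hands the job in, once; it reports no verdict.
The state is a dict: "time_s": time; "joint_pos": joint angles; "joint_vel": joint speeds; "joint_torque": joint torques, N m; "ee_pos": TCP position; "ee_rot": TCP orientation; "contact_force": force on the tool from outside, world axes, zero at the start; "wrist_torque": the same for the moment, N m; "grip_width": opening from 0.0 (shut) to 1.0 (fully open).
Only numpy, scipy, OpenCV 4.12 (cv2) and the standard library are available. Lean on these libraries where they do the work, as an engineer would, in place of code of your own. Each camera call takes 0.05 s, during which the arm holds its last target.

## Working session

There is one attempt and no reset: what is moved stays moved. The work goes in short steps, Python scripts to look and compute and a tool call to move; the robot and the scene stay as the last step left them, time stands still between calls to the robot, and variables do not carry over. Pictures are saved under pics/ and viewed, and the job is handed in when it is done.

Besides the shell and the picture viewer there is one more tool, called after "Emit:" as a command line: name --pt "numbers of a row" for each row, then --argument value for the rest. move_arm: Moves the arm, as the interface text tells. Its arguments: {"type":"object","properties":{"targets":{"type":"array","items":{"type":"array","items":{"type":"number"}}}},"required":["targets"]}

```bash
mkdir -p pics; ls
python3 - <<'E'
from bench import env
import cv2
print(env.get_obs(), env.tips_ahead)
for n in ["top","side","wrist"]:
    print(n, env.camera_model(n))
    cv2.imwrite(f"pics/{n}0.png", env.read_camera(n)[:,:,::-1])
E
```

```text
pics
{'time_s': 0.0, 'joint_pos': array([-1.38488245,  0.38423153,  0.01641223,  1.37118832, -0.00630566,
        1.38818946, -0.04650019]), 'joint_vel': array([-0.00268149, -0.00072923, -0.00014115,  0.00011833,  0.0009891 ,
       -0.00015926, -0.00048096]), 'joint_torque': array([-3.92097791e-04, -6.27599502e+01,  8.43659230e-01, -3.71823692e+01,
        1.64513482e-02,  1.41992941e-02,  1.85528120e-05]), 'ee_pos': array([153.77680206, 605.29582801, 249.26778765]), 'ee_rot': array([-3.89761771e-01, -3.11711834e+00,  3.07341911e-03]), 'contact_force': array([-0.56722761,  0.30782295,  0.69211806]), 'wrist_torque': array([ 0.03784067, -0.05167047, -0.03923861]), 'grip_width': 1.0007360245134143} 19.0
top {'fx': 444.2991503302733, 'fy': 444.2991503302733, 'cx': 315.22155500264165, 'cy': 196.2208792780889, 'k1': -0.02831953615444018, 'xyz': array([ 496.68165098,   28.89840959, 1327.48840732]), 'attitude': array([-2.18539544,  2.1881574 , -0.07576126])}
side {'fx': 397.95026863544, 'fy': 397.95026863544, 'cx': 320.23220689211684, 'cy': 204.11829833250727, 'k1': -0.08501378099382088, 'xyz': array([ 116.36700942, -759.16452085,  664.41675143]), 'attitude': array([-2.05089604,  0.57012051, -0.28757972])}
wrist {'fx': 351.13940157939015, 'fy': 351.13940157939015, 'cx': 322.5087466974579, 'cy': 201.17829697186698, 'k1': 0.023894618058531054, 'xyz': array([ 80.11480302, 626.22946672, 371.98312418]), 'attitude': array([2.27910995, 1.77285191, 0.27078694])}
```

View pics/top0.png

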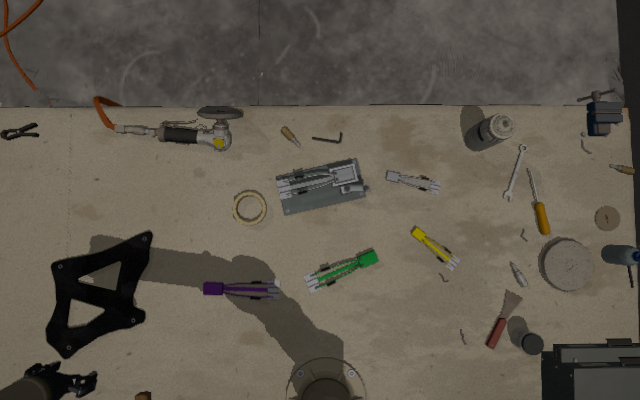

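View pics/side0.png

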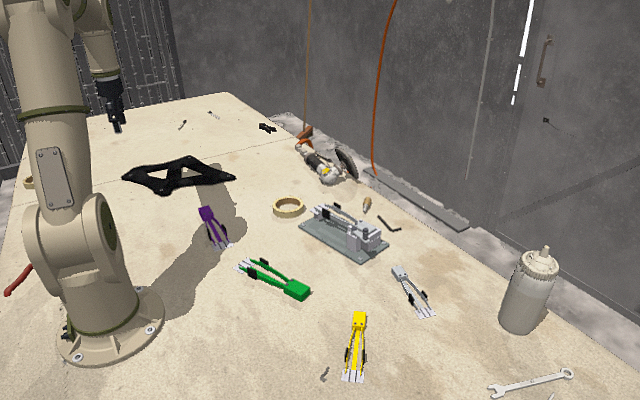

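View pics/wrist0.png

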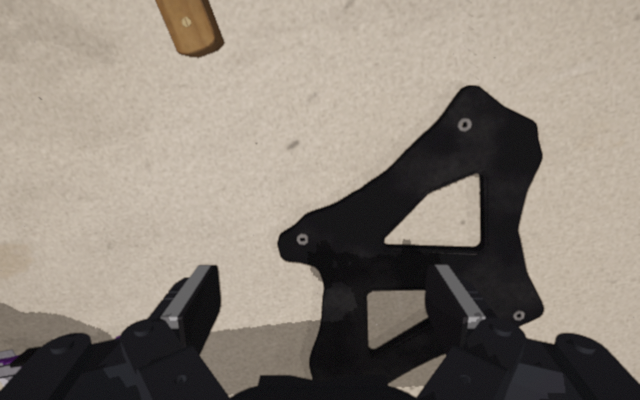

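The stand is at about (320,186) px in top, with the pocket at its right end and the tips to the left. I'll zoom in and set up helpers.

```bash
cat > h.py <<'E'
from bench import env
import numpy as np, cv2
from scipy.spatial.transform import Rotation as R
def KD(m): return np.array([[m['fx'],0,m['cx']],[0,m['fy'],m['cy']],[0,0,1.]]), np.array([m['k1'],0,0,0,0.])
def cast(m,px,z):
    K,D=KD(m); u=cv2.undistortPoints(np.array(px,float).reshape(-1,1,2),K,D)[:,0]
    d=np.c_[u,np.ones(len(u))]@R.from_rotvec(m['attitude']).as_matrix().T
    return m['xyz']+d*((np.asarray(z)-m['xyz'][2])/d[:,2])[:,None]
def proj(m,P):
    K,D=KD(m); A=R.from_rotvec(m['attitude']).as_matrix()
    q=(np.atleast_2d(P)-m['xyz'])@A
    return cv2.projectPoints(q.astype(float),np.zeros(3),np.zeros(3),K,D)[0][:,0]
E
python3 - <<'E'
import cv2
a=cv2.imread('pics/top0.png')[145:225,265:375]
cv2.imwrite('pics/top0z.png',cv2.resize(a,None,fx=7,fy=7,interpolation=cv2.INTER_CUBIC))
a=cv2.imread('pics/side0.png')[190:275,285:400]
cv2.imwrite('pics/side0z.png',cv2.resize(a,None,fx=6.5,fy=6.5,interpolation=cv2.INTER_CUBIC))
from h import *
m=env.camera_model('top')
print(cast(m,[[276,180],[358,158],[367,193],[286,214]],10).round(1))
E
```

```text
[[ 635.9  144.9   10. ]
 [ 701.7 -100.1   10. ]
 [ 596.7 -126.    10. ]
 [ 534.5  114.7   10. ]]
```

View pics/top0z.png

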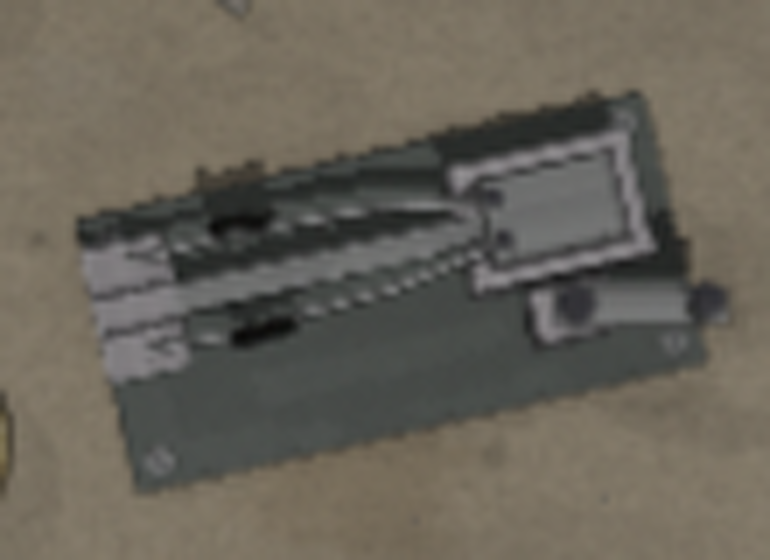

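View pics/side0z.png

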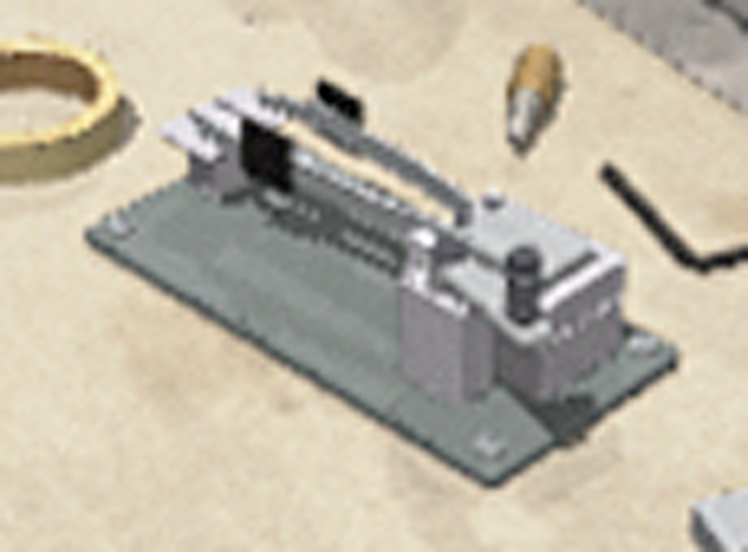

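Grey tweezers in the stand, tail block at the right; turnbutton on the robot's side, pivot at about (347,188) px and peg at (366,188) px. Measuring these.

Run:
```python
from h import *
m=env.camera_model('top')
z=lambda a:(np.array(a,float)/7+[265,145]-0.43)
print('piv',cast(m,z([[575,303]]),76),'peg',cast(m,z([[710,302]]),104))
print('pads',cast(m,z([[240,222],[265,330]]),70))
pl=cast(m,z([[78,218],[638,92],[705,360],[138,492]]),10)
print(pl.round(1),pl.mean(0)); d=(pl[0]-pl[1])+(pl[3]-pl[2]); print(np.degrees(np.arctan2(-d[0],d[1])))
po=cast(m,z([[450,170],[628,128],[655,250],[478,292]]),58); print('pocket',po.mean(0),po.round(1))
s=env.camera_model('side');zs=lambda a:(np.array(a,float)/6.5+[285,190]-0.43)
print('side peg',cast(s,zs([[523,255]]),104),'pads',cast(s,zs([[265,130],[338,85]]),70))
print('jaw axis',R.from_rotvec(env.get_obs()['ee_rot']).as_matrix().round(3))
```

```text
piv [[606.32153709 -61.00862004  76.        ]] peg [[ 604.2045415  -112.34901211  104.        ]]
pads [[640.06565015  74.56671788  70.        ]
 [596.00883897  64.36978643  70.        ]]
[[ 648.7  145.8   10. ]
 [ 702.6  -93.3   10. ]
 [ 587.7 -120.8   10. ]
 [ 532.   119.8   10. ]] [617.76114295  12.86740286  10.        ]
12.870113543290348
pocket [646.27939772 -53.42084911  58.        ] [[662.8 -11.3  58. ]
 [680.1 -84.6  58. ]
 [629.7 -95.3  58. ]
 [612.5 -22.6  58. ]]
side peg [[ 604.60961623 -113.43969179  104.        ]] pads [[595.54008689  62.60437727  70.        ]
 [642.39504798  77.5523109   70.        ]]
jaw axis [[-0.969  0.246 -0.   ]
 [ 0.246  0.969 -0.001]
 [-0.    -0.002 -1.   ]]
```

Measurements agree (pivot–peg 51 mm, pads 126 mm from pocket, yaw ≈13.1°, peg at (604,-113), bar angle ≈ -0.25). Moving over towards the peg.

Emit:
move_arm --pt "30 -48 0 0 0 -2 24" --pt "30 -48 0 0 0 -2 24" --pt "30 -48 0 0 0 -2 24" --pt "30 -48 0 0 0 -2 24" --pt "30 -48 0 0 0 -2 24"

```text
time_s: 0.78
ee_pos: [302.7, 360.5, 246.3]
ee_rot: [-0.654, -3.07, 0.007]
contact_force: [1.3, 0.8, 0.2]
grip_width: 0.283
```

Emit:
move_arm --pt "30 -48 0 0 0 -2 24" --pt "30 -48 0 0 0 -2 24" --pt "30 -48 0 0 0 -2 24" --pt "30 -48 0 0 0 -2 24" --pt "30 -48 0 0 0 -2 24"

```text
time_s: 1.4
ee_pos: [455.7, 111.4, 246.3]
ee_rot: [-0.927, -2.998, 0.004]
contact_force: [1.3, 0.4, -0.7]
grip_width: 0.283
```

Emit:
move_arm --pt "30 -48 0 0 0 -2 24" --pt "30 -48 0 0 0 -2 24" --pt "30 -48 0 0 0 -2 24" --pt "30 -48 0 0 0 -2 24" --pt "0 0 0 0 0 0 24"

```text
time_s: 2.02
ee_pos: [578.7, -92.0, 245.6]
ee_rot: [-1.149, -2.921, 0.007]
contact_force: [-0.5, 1.0, 0.0]
grip_width: 0.285
```

Run:
```python
from h import *
o=env.get_obs();print(o['time_s'],o['ee_pos'],o['joint_pos'],o['grip_width']*85.4)
print(R.from_rotvec(o['ee_rot']).as_matrix().round(3))
print(env.camera_model('wrist'))
cv2.imwrite('pics/w1.png',env.read_camera('wrist')[:,:,::-1])
```

```text
2.025 [578.69614443 -92.03672076 245.60197471] [-0.42604744  0.35142348  0.69248592  1.51207923 -0.22269348  1.36293953
  1.10444144] 24.32119938084814
[[-0.732  0.681 -0.004]
 [ 0.681  0.732 -0.003]
 [ 0.001 -0.005 -1.   ]]
{'fx': 351.13940157939015, 'fy': 351.13940157939015, 'cx': 322.5087466974579, 'cy': 201.17829697186698, 'k1': 0.023894618058531054, 'xyz': array([523.66771638, -37.69167083, 368.27789322]), 'attitude': array([2.61849146, 1.14118008, 0.16887238])}
```

View pics/w1.png

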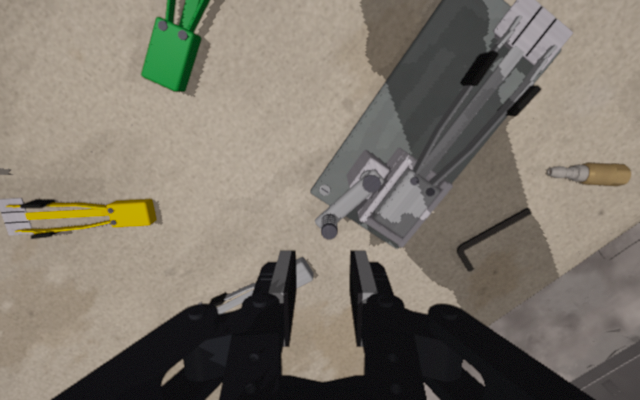

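Run:
```python
import cv2
a=cv2.imread('pics/w1.png')[140:255,300:460]
cv2.imwrite('pics/w1z.png',cv2.resize(a,None,fx=5,fy=5,interpolation=cv2.INTER_CUBIC))
```

```text
(no output)
```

View pics/w1z.png

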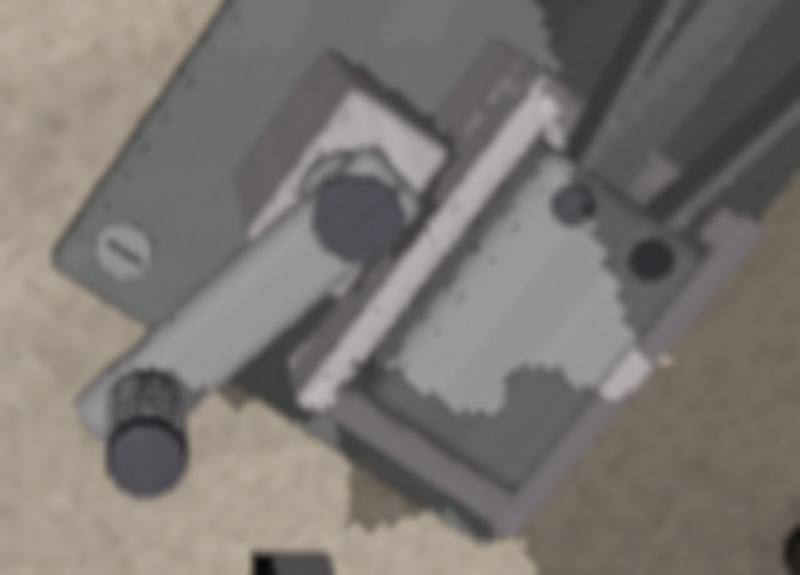

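Run:
```python
from h import *
m=env.camera_model('wrist')
z=lambda a:(np.array(a,float)/5+[300,140]-0.4)
print('peg',cast(m,z([[147,457]]),104),'piv',cast(m,z([[359,217]]),82))
po=cast(m,z([[545,85],[318,405],[505,530],[752,225]]),58);print(po.round(1),po.mean(0))
print('pads',cast(m,[[480,68],[524,99]],70))
```

```text
peg [[ 605.38951309 -105.40723067  104.        ]] piv [[604.34029131 -55.7593227   82.        ]]
[[615.1 -17.6  58. ]
 [633.7 -86.8  58. ]
 [677.5 -77.1  58. ]
 [660.7  -6.1  58. ]] [646.73998019 -46.89450044  58.        ]
pads [[594.39952444  66.72682561  70.        ]
 [637.82958283  78.88582682  70.        ]]
```

Emit:
move_arm --pt "10 -7 -35 0 0 0 24" --pt "10 -7 -35 0 0 0 24" --pt "6 -4 -25 0 0 0 24" --pt "0 0 0 0 0 0 24" --pt "0 0 0 0 0 0 24"

```text
time_s: 2.7
ee_pos: [604.8, -100.1, 149.3]
ee_rot: [-1.13, -2.927, -0.004]
contact_force: [1.1, -0.3, 0.5]
grip_width: 0.284
```

Run:
```python
from h import *
o=env.get_obs();print(o['time_s'],o['ee_pos'])
T=R.from_rotvec(o['ee_rot']).as_matrix();tip=o['ee_pos']+T[:,2]*19
for n in ['wrist','top','side']:
    m=env.camera_model(n);im=env.read_camera(n)[:,:,::-1].copy()
    p=proj(m,[tip,o['ee_pos']]);print(n,p)
    c=p[0].astype(int);y0,x0=max(c[1]-50,0),max(c[0]-70,0)
    if n=='wrist': cv2.imwrite('pics/w2.png',im)
    else: cv2.imwrite(f'pics/{n}2.png',cv2.resize(im[y0:y0+100,x0:x0+140],None,fx=5,fy=5,interpolation=cv2.INTER_CUBIC)); print(x0,y0)
```

```text
2.7 [ 604.76136062 -100.07888208  149.33376253]
wrist [[318.55745835 270.79905116]
 [318.06633858 294.1673962 ]]
top [[362.55267392 186.68135895]
 [363.34284849 186.01708527]]
292 136
side [[362.21229919 217.29230034]
 [362.48719986 210.72874433]]
292 167
```

View pics/w2.png

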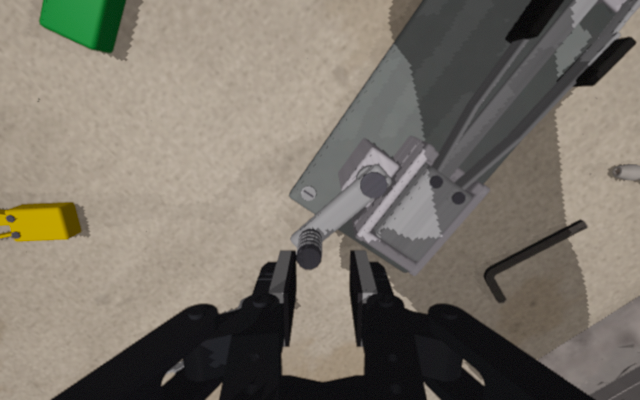

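View pics/side2.png

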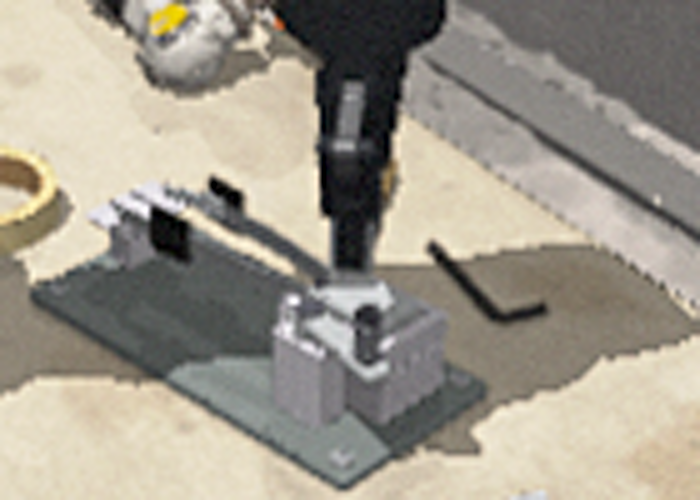

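Run:
```python
from h import *
m=env.camera_model('wrist');o=env.get_obs();print(o['ee_pos'][:2])
print('peg',cast(m,[[309,259]],104),'tips',cast(m,[[322.5,252]]*3,[112,117,122]))
a=cv2.imread('pics/w2.png')[225:345,250:400]
cv2.imwrite('pics/w2z.png',cv2.resize(a,None,fx=5,fy=5,interpolation=cv2.INTER_CUBIC))
```

```text
[ 604.98007764 -100.49756968]
peg [[ 606.89338762 -109.39640969  104.        ]] tips [[605.86825574 -98.83872661 112.        ]
 [604.09972156 -97.24543541 117.        ]
 [602.33118739 -95.65214421 122.        ]]
```

View pics/w2z.png

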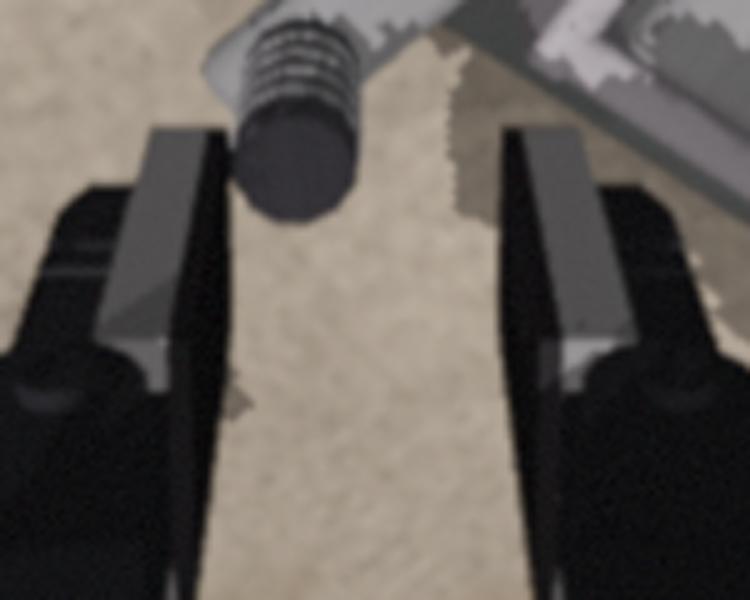

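View pics/top2.png

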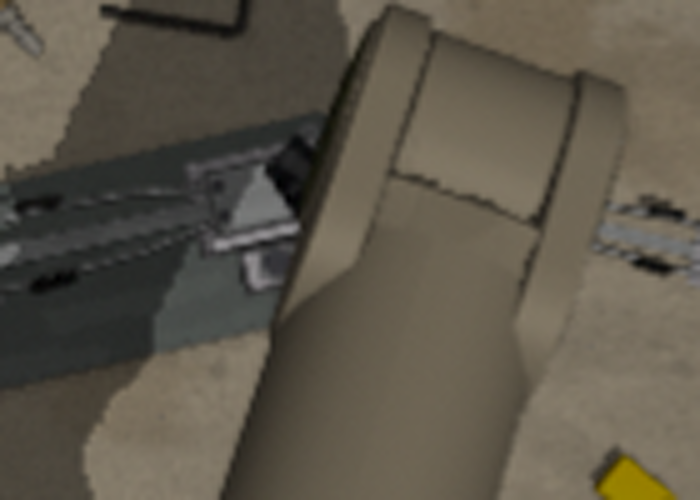

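Run:
```python
from h import *
o=env.get_obs();T=R.from_rotvec(o['ee_rot']).as_matrix();s=env.camera_model('side');w=env.camera_model('wrist')
for a in (10,19,25,32):
  print(a,'wrist pad inner edge corners',[proj(w,o['ee_pos']+T@np.array([11,y,a]))[0].round(1) for y in(-12,12)],
   'side near finger', [proj(s,o['ee_pos']+T@np.array([x,y,a]))[0].round(1) for x in (-11,11) for y in (-19,-12)])
```

```text
10 wrist pad inner edge corners [array([289.5, 257.7]), array([347.1, 257.6])] side near finger [array([366.2, 218.8]), array([366.5, 217.3]), array([357., 218.]), array([357.4, 216.4])]
19 wrist pad inner edge corners [array([291.3, 248.4]), array([345.7, 248.4])] side near finger [array([366., 222.]), array([366.3, 220.4]), array([356.9, 221.1]), array([357.3, 219.5])]
25 wrist pad inner edge corners [array([292.4, 242.8]), array([344.9, 242.7])] side near finger [array([365.9, 224. ]), array([366.2, 222.4]), array([356.8, 223.1]), array([357.2, 221.5])]
32 wrist pad inner edge corners [array([293.6, 236.7]), array([344. , 236.7])] side near finger [array([365.8, 226.4]), array([366.1, 224.8]), array([356.8, 225.5]), array([357.1, 223.9])]
```

Tips project at +19 mm ahead as specified; peg refined to about (604.6,-111.5). Lowering the 24 mm cage over it, tips 8 mm above the bar.

Emit:
move_arm --pt "0 -6 0 0 0 0 24" --pt "0 -5 -10 0 0 0 24" --pt "0 0 -20 0 0 0 24" --pt "0 0 -18 0 0 0 24" --pt "0 0 0 0 0 0 24"

```text
time_s: 3.48
ee_pos: [605.1, -113.6, 100.7]
ee_rot: [-1.133, -2.929, -0.006]
contact_force: [-0.5, -0.1, -0.1]
grip_width: 0.284
```

Run:
```python
from h import *
o=env.get_obs();print(o['time_s'],o['ee_pos'],o['contact_force'])
im=env.read_camera('wrist')[:,:,::-1]; cv2.imwrite('pics/w3.png',im)
```

```text
3.475 [ 605.10628708 -113.5611239   100.74718208] [-0.49329976 -0.12486705 -0.0781723 ]
```

View pics/w3.png

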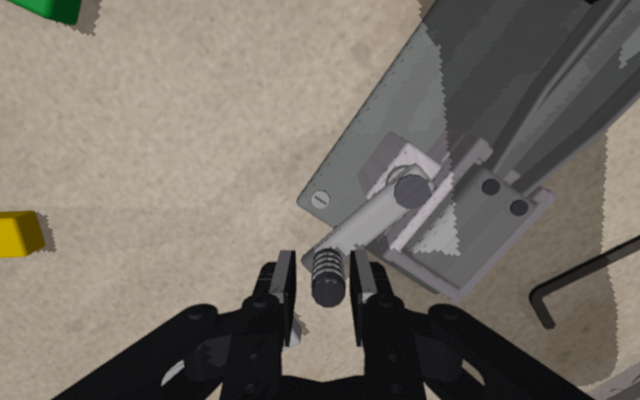

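Emit:
move_arm --pt "11 3 0 0 0 6 24" --pt "11 4 0 0 0 6 24" --pt "10 6 0 0 0 6 24" --pt "8 8 0 0 0 6 24" --pt "6 10 0 0 0 6 24"

```text
time_s: 4.15
ee_pos: [652.3, -91.5, 104.3]
ee_rot: [0.324, 3.121, -0.009]
contact_force: [0.9, -3.7, -1.8]
grip_width: 0.28
```

Run:
```python
from h import *
o=env.get_obs();print(o['time_s'],o['ee_pos'],o['contact_force'],R.from_rotvec(o['ee_rot']).as_matrix()[:2,1])
im=env.read_camera('wrist')[:,:,::-1]; cv2.imwrite('pics/w4.png',im)
```

```text
4.15 [652.26683425 -91.50889724 104.26414637] [ 0.87370813 -3.74141605 -1.77832774] [0.20558479 0.97862574]
```

View pics/w4.png

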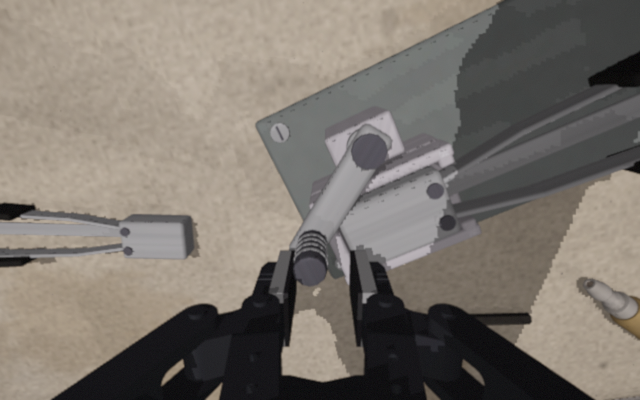

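Emit:
move_arm --pt "-8 2 -2 0 0 0 24" --pt "5 8 -1 0 0 4 24" --pt "4 10 0 0 0 4 24" --pt "1 8 0 0 0 4 24" --pt "0 0 0 0 0 0 24"

```text
time_s: 4.82
ee_pos: [653.5, -64.1, 103.6]
ee_rot: [-0.003, 3.134, -0.009]
contact_force: [-0.1, -0.6, -0.3]
grip_width: 0.281
```

Run:
```python
from h import *
o=env.get_obs();print(o['time_s'],o['ee_pos'],o['contact_force'],R.from_rotvec(o['ee_rot']).as_matrix()[:2,1])
im=env.read_camera('wrist')[:,:,::-1]; cv2.imwrite('pics/w5.png',im)
```

```text
4.825 [653.53200059 -64.07207102 103.59320683] [-0.07406114 -0.59198366 -0.3485876 ] [-0.00194241  0.99998204]
```

View pics/w5.png

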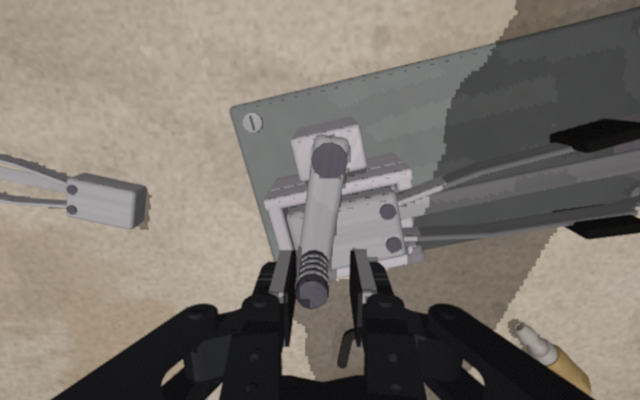

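Emit:
move_arm --pt "1 7 0 0 0 3 24" --pt "0 7 0 0 0 3 24" --pt "-1 5 0 0 0 3 24" --pt "-1 4 0 0 0 3 24" --pt "0 0 0 0 0 0 24"

```text
time_s: 5.5
ee_pos: [652.3, -45.6, 103.9]
ee_rot: [-0.341, 3.114, -0.018]
contact_force: [0.7, -0.9, -0.6]
grip_width: 0.279
```

Run:
```python
from h import *
o=env.get_obs();print(o['time_s'],o['ee_pos'],o['contact_force'],R.from_rotvec(o['ee_rot']).as_matrix()[:2,1])
im=env.read_camera('wrist')[:,:,::-1]; cv2.imwrite('pics/w6.png',im)
```

```text
5.5 [652.29239687 -45.55699221 103.93702946] [ 0.67671507 -0.85821891 -0.60620771] [-0.21603905  0.97630747]
```

View pics/w6.png

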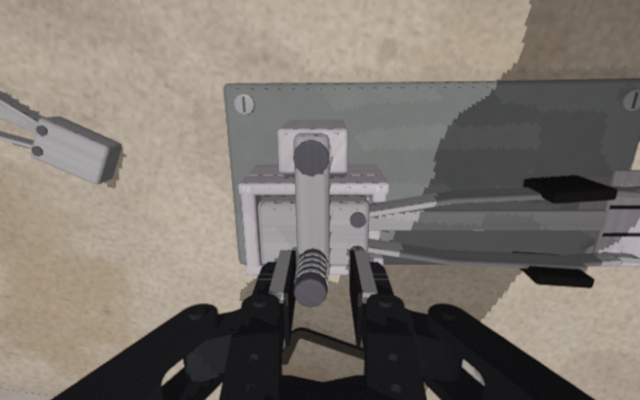

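Nearly across. Push gently on to the stop, watching force.

Emit:
move_arm --pt "0 2 0 0 0 0 24" --pt "0 2 0 0 0 0 24" --pt "-1 2 0 0 0 0 24" --pt "0 1 0 0 0 0 24" --pt "0 0 0 0 0 0 24"

```text
time_s: 6.18
ee_pos: [652.1, -45.4, 104.0]
ee_rot: [-0.333, 3.113, -0.032]
contact_force: [2.1, -3.0, -1.4]
grip_width: 0.282
```

Run:
```python
from h import *
o=env.get_obs();print(o['time_s'],o['ee_pos'],o['contact_force'],R.from_rotvec(o['ee_rot']).as_matrix()[:2,1])
im=env.read_camera('wrist')[:,:,::-1]; cv2.imwrite('pics/w7.png',im)
```

```text
6.175 [652.06587307 -45.43481688 104.03063301] [ 2.13380283 -3.00658026 -1.44640943] [-0.2114468   0.97715664]
```

View pics/w7.png

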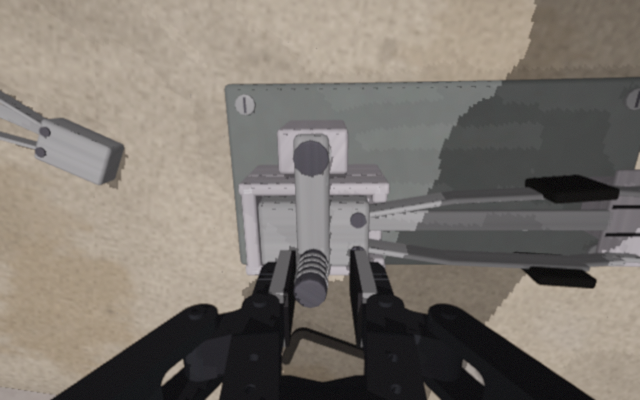

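Emit:
move_arm --pt "-1 5 0 0 0 0 24" --pt "-1 6 0 0 0 0 24" --pt "-1 7 0 0 0 0 24" --pt "-1 7 0 0 0 0 24" --pt "-1 7 0 0 0 0 24"

```text
time_s: 6.85
ee_pos: [651.8, -44.2, 104.1]
ee_rot: [-0.294, 3.105, -0.09]
contact_force: [11.1, -18.6, -11.2]
grip_width: 0.28
```

Run:
```python
from h import *
o=env.get_obs();print(o['time_s'],o['ee_pos'],o['contact_force'],R.from_rotvec(o['ee_rot']).as_matrix()[:2,1])
m=env.camera_model('wrist')
im=env.read_camera('wrist')[:,:,::-1]; cv2.imwrite('pics/w8.png',cv2.resize(im[90:330,200:440],None,fx=2.5,fy=2.5,interpolation=cv2.INTER_CUBIC))
```

```text
6.85 [651.77916031 -44.15536924 104.07356404] [ 11.14570797 -18.5661909  -11.17284483] [-0.18716592  0.98051453]
```

View pics/w8.png

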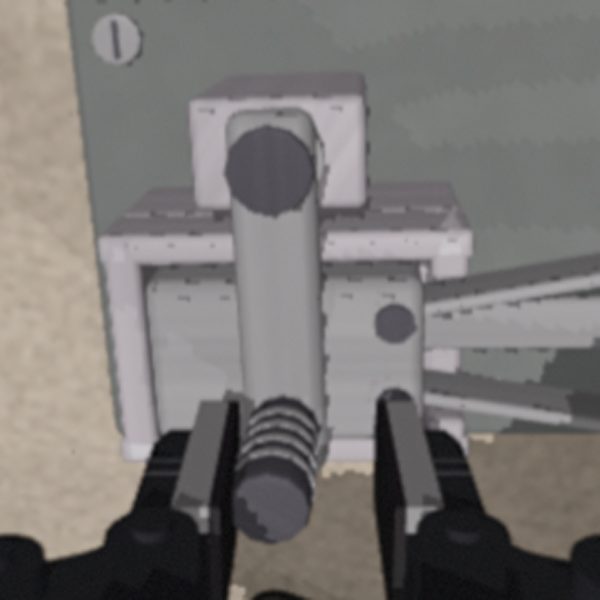

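Stop reached (18.6 N reaction with no further motion). Back off and lift.

Emit:
move_arm --pt "0 0 0 0 0 0 24" --pt "0.5 -3 0 0 0 0 24" --pt "0 0 0 0 0 0 24" --pt "0 0 15 0 0 0 24" --pt "0 0 35 0 0 0 24"

```text
time_s: 7.52
ee_pos: [650.1, -44.2, 152.9]
ee_rot: [-0.299, 3.111, -0.086]
contact_force: [-0.4, 0.9, 1.4]
grip_width: 0.283
```

Run:
```python
from h import *
o=env.get_obs();print(o['time_s'],o['ee_pos'],o['contact_force'])
T=R.from_rotvec(o['ee_rot']);print(T.as_matrix().round(3))
b=np.radians(13.1);y=np.array([np.cos(b),np.sin(b),0]);z=np.array([0,0,-1.]);x=np.cross(y,z)
G=R.from_matrix(np.c_[x,y,z]);print('turn deg',np.degrees((G*T.inv()).as_rotvec()))
im=env.read_camera('wrist')[:,:,::-1]; cv2.imwrite('pics/w9.png',im)
```

```text
7.525 [650.14231205 -44.16205196 152.92878077] [-0.41483758  0.93283747  1.36960959]
[[-0.982 -0.19   0.02 ]
 [-0.191  0.98  -0.053]
 [-0.01  -0.056 -0.998]]
turn deg [  3.32392964  -1.42608362 -87.86962033]
```

View pics/w9.png

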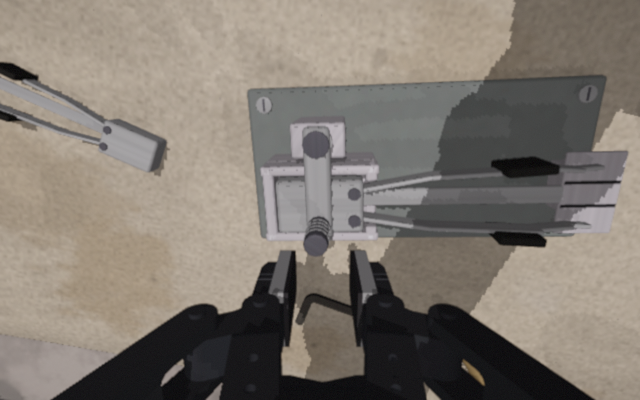

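Emit:
move_arm --pt "0 0 30 0 0 -9 60" --pt "-4 12 20 0 0 -9 75" --pt "-4 14 0 0 0 -9 85" --pt "-4 14 0 0 0 -9 85" --pt "-4 14 0 0 0 -9 85"

```text
time_s: 8.2
ee_pos: [638.2, 12.3, 220.4]
ee_rot: [0.95, 2.983, -0.088]
contact_force: [0.3, 0.2, -0.4]
grip_width: 0.995
```

Emit:
move_arm --pt "-4 14 0 0 0 -9 85" --pt "-4 14 0 0 0 -9 85" --pt "-4 14 0 0 0 -9 85" --pt "-4 14 0 0 0 -9 85" --pt "0 0 0 0 0 0 85"

```text
time_s: 8.82
ee_pos: [622.1, 75.9, 226.5]
ee_rot: [-1.844, -2.536, 0.077]
contact_force: [0.5, -1.3, -0.0]
grip_width: 0.996
```

```bash
cat > g.py <<'E'
from h import *
def turn(b=13.1):
    T=R.from_rotvec(env.get_obs()['ee_rot']); b=np.radians(b);y=np.array([np.cos(b),np.sin(b),0]);z=np.array([0,0,-1.]);x=np.cross(y,z)
    return np.degrees((R.from_matrix(np.c_[x,y,z])*T.inv()).as_rotvec()).round(2)
E
python3 - <<'E'
from g import *
o=env.get_obs();print(o['time_s'],o['ee_pos'],o['contact_force'],o['joint_pos'],o['grip_width'],turn())
im=env.read_camera('wrist')[:,:,::-1]; cv2.imwrite('pics/w10.png',im)
im=env.read_camera('top')[145:225,265:375,::-1]; cv2.imwrite('pics/top10.png',cv2.resize(im,None,fx=7,fy=7,interpolation=cv2.INTER_CUBIC))
E
```

```text
8.825 [622.09041186  75.90686771 226.52933676] [ 0.47343934 -1.32605428 -0.02632319] [-0.67693899  0.49885356  0.7210375   1.38877672 -0.2891527   1.40676178
  0.35286602] 0.9963755987472469 [ 2.02 -1.99 -4.85]
```

View pics/w10.png

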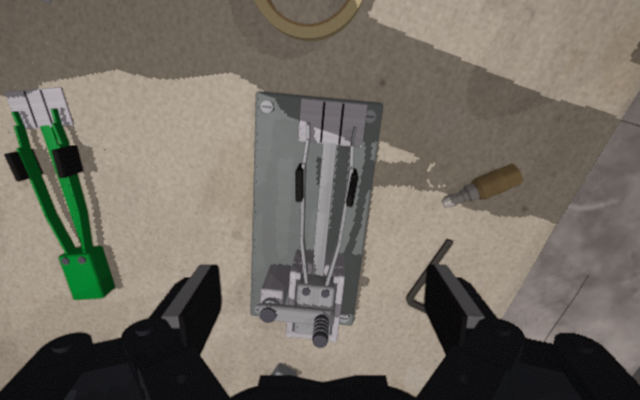

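View pics/top10.png

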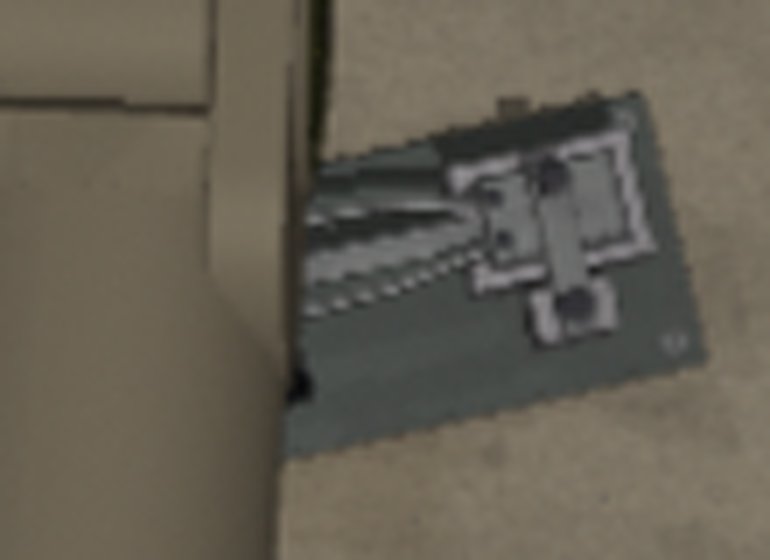

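Bar lies straight across the tail block in both views. Now locate the pads from here.

Run:
```python
from g import *
m=env.camera_model('wrist');a=cv2.imread('pics/w10.png')
g=cv2.cvtColor(a,cv2.COLOR_BGR2GRAY);mk=(g<38).astype(np.uint8);mk[:150]=0;mk[215:]=0;mk[:,:280]=0;mk[:,375:]=0
n,l,s,c=cv2.connectedComponentsWithStats(mk)
for i in range(1,n):
  if s[i,4]>30:print(s[i],c[i],cast(m,[c[i]],56))
cv2.imwrite('pics/w10z.png',cv2.resize(a[90:230,250:400],None,fx=4,fy=4,interpolation=cv2.INTER_CUBIC))
o=env.get_obs();print(o['ee_pos'])
```

```text
[296 164   7  37 226] [299.02654867 183.29646018] [[598.07620456  63.31206252  56.        ]]
[347 169  11  37 205] [351.95609756 188.31707317] [[642.80973642  73.64097866  56.        ]]
[622.30310458  73.80567718 226.52258196]
```

View pics/w10z.png

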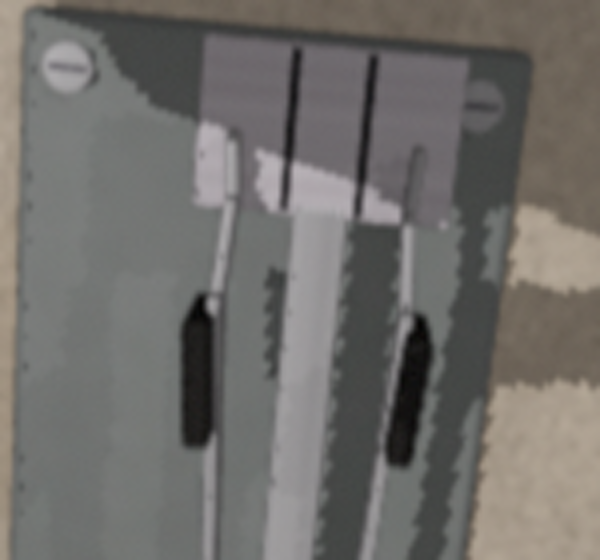

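Emit:
move_arm --pt "-2 -3 0 2 -2 -5 85" --pt "-2 -2 0 0 0 0 85" --pt "0 0 -30 0 0 0 85" --pt "0 0 -50 0 0 0 85" --pt "0 0 -15 0 0 0 85"

```text
time_s: 9.55
ee_pos: [619.6, 65.6, 132.8]
ee_rot: [1.937, 2.467, 0.003]
contact_force: [0.2, 0.7, 0.3]
grip_width: 0.992
```

```bash
cat > look.py <<'E'
from g import *
import sys
o=env.get_obs();print(o['time_s'],o['ee_pos'].round(1),o['contact_force'].round(1),o['grip_width']*85.4,turn())
T=R.from_rotvec(o['ee_rot']).as_matrix()
b=np.radians(13.1);d=o['ee_pos'][:2]-[618.5,69];print('tool offset stand x,y',d@[np.cos(b),np.sin(b)],d@[-np.sin(b),np.cos(b)])
im=env.read_camera('wrist')[:,:,::-1]; cv2.imwrite(f'pics/{sys.argv[1]}.png',im)
E
python3 look.py w11
```

```text
9.55 [619.6  65.6 132.8] [0.2 0.7 0.3] 84.68391357283798 [ 0.09  0.28 -0.64]
tool offset stand x,y 0.3215734264574514 -3.5920680049959044
```

View pics/w11.png

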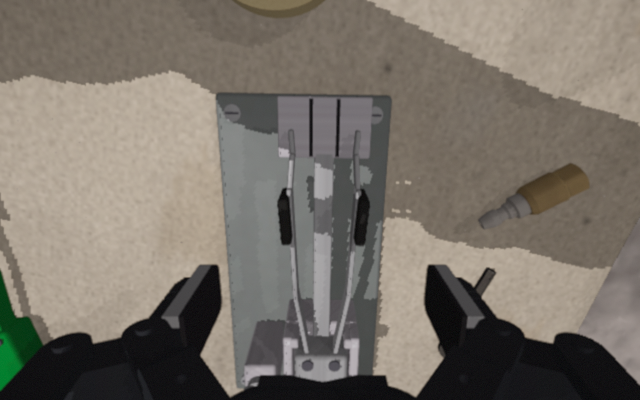

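Emit:
move_arm --pt "-1 3 -20 0 0 -0.6 85" --pt "0 0 -30 0 0 0 85" --pt "0 0 -20 0 0 0 85" --pt "0 0 -6 0 0 0 85" --pt "0 0 0 0 0 0 60"

```text
time_s: 10.22
ee_pos: [623.6, 68.2, 61.6]
ee_rot: [1.939, 2.457, 0.011]
contact_force: [-0.4, 0.5, 1.1]
grip_width: 0.814
```

```bash
python3 look.py w12
```

```text
10.225 [623.6  68.2  61.6] [-0.4  0.5  1.1] 69.51416138010615 [ 0.07  0.76 -0.34]
tool offset stand x,y 4.83669244795847 -1.934196728324539
```

View pics/w12.png

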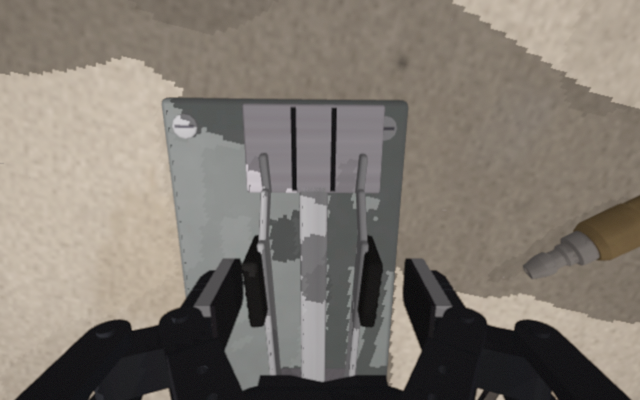

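Emit:
move_arm --pt "-3 1 -4 0 0.7 -0.3 60" --pt "-2 0 -3 0 0 0 60" --pt "0 0 0 0 0 0 60" --pt "0 0 0 0 0 0 60" --pt "0 0 0 0 0 0 56"

```text
time_s: 10.9
ee_pos: [619.6, 69.5, 56.7]
ee_rot: [1.951, 2.459, 0.003]
contact_force: [0.3, 0.1, 0.1]
grip_width: 0.658
```

```bash
python3 look.py w13
```

```text
10.9 [619.6  69.5  56.7] [0.3 0.1 0.1] 56.18804715904554 [ 0.01  0.21 -0.03]
tool offset stand x,y 1.225757853136822 0.2365780442207049
```

View pics/w13.png

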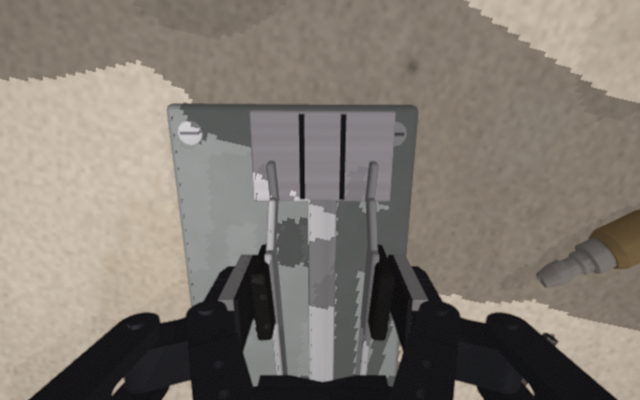

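Emit:
move_arm --pt "0 0 0 0 0 0 50" --pt "0 0 0 0 0 0 47" --pt "0 0 0 0 0 0 44" --pt "0 0 0 0 0 0 42" --pt "0 0 0 0 0 0 42"

```text
time_s: 11.58
ee_pos: [620.0, 69.9, 57.6]
ee_rot: [1.951, 2.459, 0.005]
contact_force: [-1.0, -0.1, 2.8]
grip_width: 0.493
```

```bash
python3 look.py w14;  python3 -c "
import cv2
a=cv2.imread('pics/w14.png');cv2.imwrite('pics/w14z.png',cv2.resize(a[95:345,220:440],None,fx=2.4,fy=2.4,interpolation=cv2.INTER_CUBIC))"
```

```text
11.575 [620.   69.9  57.6] [-1.  -0.1  2.8] 42.07687291535955 [-0.04  0.26 -0.05]
tool offset stand x,y 1.646459664690156 0.5551754723886371
```

View pics/w14z.png

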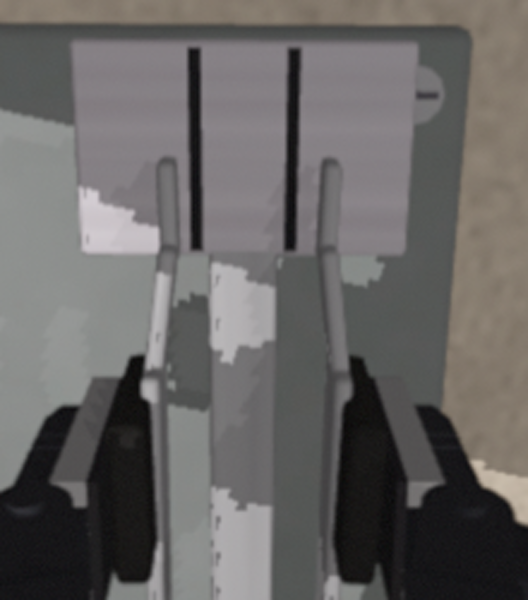

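Emit:
move_arm --pt "-0.7 -0.2 0 0 0 0 41" --pt "0 0 0 0 0 0 40" --pt "0 0 0 0 0 0 39" --pt "0 0 0 0 0 0 38.5" --pt "0 0 0 0 0 0 38.5"

```text
time_s: 12.25
ee_pos: [619.6, 70.0, 58.0]
ee_rot: [1.95, 2.459, 0.007]
contact_force: [-1.5, 0.7, 4.1]
grip_width: 0.456
```

```bash
python3 look.py w15;  python3 -c "
import cv2
a=cv2.imread('pics/w15.png');cv2.imwrite('pics/w15z.png',cv2.resize(a[95:245,250:420],None,fx=4,fy=4,interpolation=cv2.INTER_CUBIC))"
```

```text
12.25 [619.6  70.   58. ] [-1.5  0.7  4.1] 38.975698977811994 [-0.06  0.31 -0.07]
tool offset stand x,y 1.3227710357145896 0.6785945823304323
```

View pics/w15z.png

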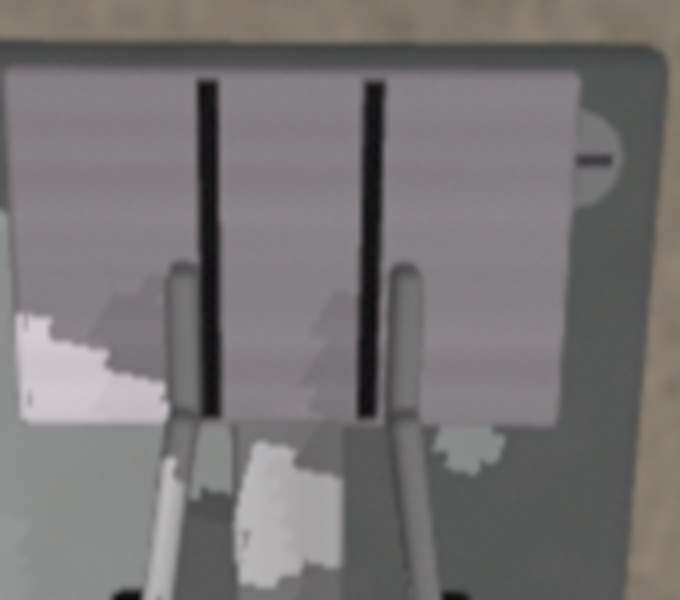

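Emit:
move_arm --pt "-0.8 -0.2 0 0 0 0 38" --pt "0 0 0 0 0 0 37.5" --pt "0 0 0 0 0 0 37" --pt "0 0 0 0 0 0 37" --pt "0 0 0 0 0 0 37"

```text
time_s: 12.92
ee_pos: [619.2, 70.0, 58.2]
ee_rot: [1.949, 2.458, 0.007]
contact_force: [-1.0, 0.9, 4.1]
grip_width: 0.434
```

```bash
python3 look.py w16;  python3 -c "
import cv2
a=cv2.imread('pics/w16.png');cv2.imwrite('pics/w16z.png',cv2.resize(a[95:245,250:420],None,fx=4,fy=4,interpolation=cv2.INTER_CUBIC))"
```

```text
12.925 [619.2  70.   58.2] [-1.   0.9  4.1] 37.06485273670134 [-0.06  0.36 -0.08]
tool offset stand x,y 0.8726814749199517 0.7793642517018917
```

View pics/w16z.png

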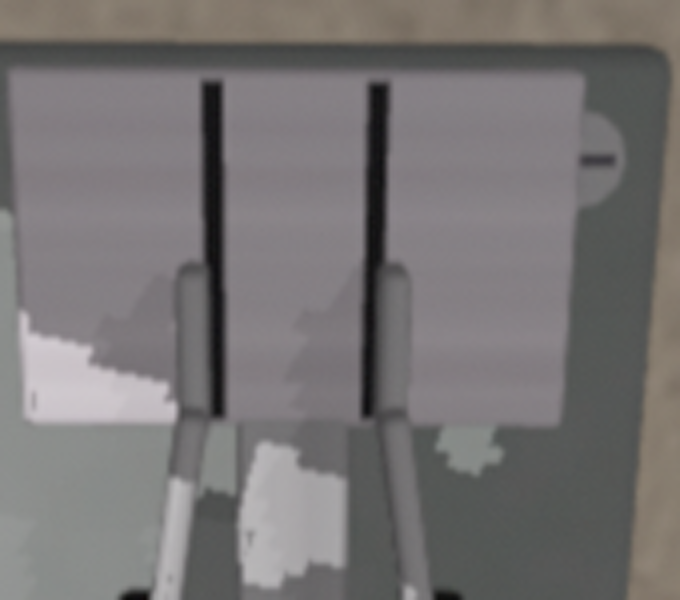

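Run:
```python
import cv2,numpy as np
a=cv2.cvtColor(cv2.imread('pics/w16.png'),cv2.COLOR_BGR2GRAY)
for v in (140,152,160,166,168,175,185,192): print(v,'L',a[v,292:312],'R',a[v,336:356])
```

```text
140 L [127 126 127 126 127 127 128 122  88  42  23  23  22  54 103 124 127 127
 126 126] R [127 127 127 128 121  77  31  24  24  21  66 119 129 127 127 126 127 127
 128 126]
152 L [131 131 132 132 131 131 131 128 106  56  21  23  22  57 106 129 132 131
 131 131] R [131 131 132 133 124  73  25  22  19  35  82 124 133 132 131 131 130 131
 131 131]
160 L [130 131 128 122 114 103 104 106  95  57  25  19  21  54 106 128 130 131
 130 130] R [131 130 131 128 106  58  21  21  28  46  81 104 109 111 118 128 130 130
 130 131]
166 L [116 106  95 101 110 113 115 113 108  87  50  25  21  55 103 127 129 130
 130 130] R [121 119 120 117  97  52  19  32  58  78  94 104 110 113 115 112 111 126
 130 130]
168 L [116 105  95 101 111 113 115 113 109  90  54  26  18  41  90 125 129 130
 130 129] R [118 119 119 117  97  51  20  35  63  81  95 107 111 115 115 110 111 125
 130 130]
175 L [122 118  98  99 109 113 115 115 110  93  60  29  21  41  91 126 132 131
 132 131] R [122 122 121 115  84  37  17  33  65  85  98 108 112 114 115 110 110 126
 132 132]
185 L [118 111  93  97 107 113 116 116 112  94  61  31  18  41  87 123 129 127
 128 128] R [117 117 118 111  68  25  23  42  69  88 101 109 113 116 115 115 118 125
 128 127]
192 L [143 115  96  95 106 112 116 117 113 100  73  37  19  40  90 125 132 131
 132 131] R [120 121 122 115  70  24  25  49  72  91 103 111 115 117 115 116 126 130
 131 130]
```

```bash
python3 -c "
import cv2
a=cv2.imread('pics/w16.png');cv2.imwrite('pics/w16zz.png',cv2.resize(a[145:205,285:365],None,fx=10,fy=10,interpolation=cv2.INTER_NEAREST))"
```

```text
(no output)
```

View pics/w16zz.png

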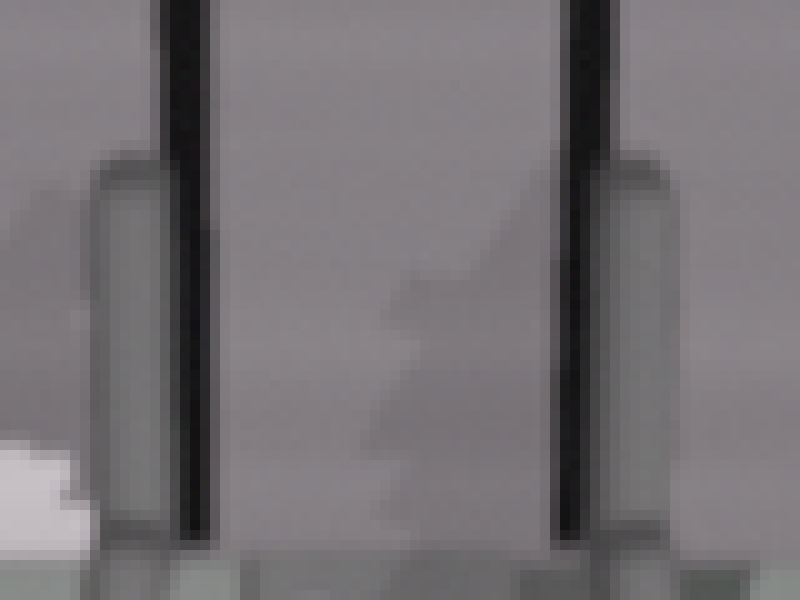

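Tip inner faces stand at px 302.5 and 343.5, line centres at 303.3 and 342.8, giving a gap of about 16.2 mm. Hold and recheck.

Emit:
move_arm --pt "0 0 0 0 0 0 37" --pt "0 0 0 0 0 0 37" --pt "0 0 0 0 0 0 37" --pt "0 0 0 0 0 0 37" --pt "0 0 0 0 0 0 37"

```text
time_s: 13.6
ee_pos: [619.2, 69.9, 58.2]
ee_rot: [1.949, 2.459, 0.007]
contact_force: [-0.3, 1.3, 4.6]
grip_width: 0.437
```

```bash
python3 look.py w17;  python3 -c "
from h import *
a=cv2.imread('pics/w17.png');z=cv2.resize(a[145:205,285:365],None,fx=6,fy=6,interpolation=cv2.INTER_NEAREST)
s=env.read_camera('side')[185:275,285:405,::-1];s=cv2.resize(s,None,fx=4,fy=4,interpolation=cv2.INTER_CUBIC)
t=env.read_camera('top')[115:215,265:375,::-1];t=cv2.resize(t,(300,273),interpolation=cv2.INTER_CUBIC)
c=np.zeros((600,800,3),np.uint8);c[:360,:480]=s;c[:273,490:790]=t;c[280:580,490:790]=z[30:330,60:360];cv2.imwrite('pics/c17.png',c)"
```

```text
13.6 [619.2  69.9  58.2] [-0.3  1.3  4.6] 37.290985443560984 [-0.06  0.36 -0.09]
tool offset stand x,y 0.8818521107577892 0.7377089981042676
```

View pics/c17.png

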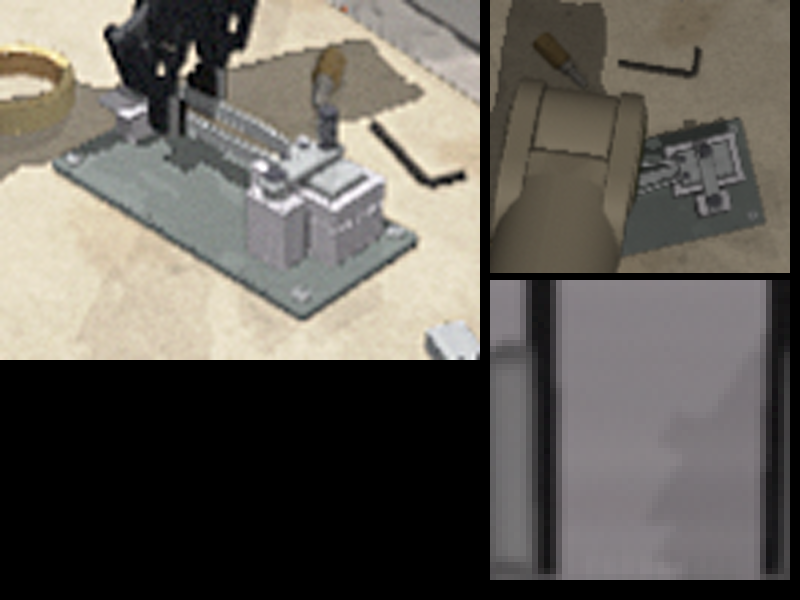

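Steady: the turnbutton lies across a seated tail, the tips are on the lines, and the bystanders in view haven't moved. Handing in.

```bash
python3 -c "
from bench import env
print(env.finish_job())"
```

```text
the job is handed in; nothing more can be done
None
```

The job was handed in at about 13.8 s, with the gripper still holding the blades at the marked gap.

- **Turnbutton:** I turned it by its peg between the slightly open fingers until it met its stop. The reaction there rose to about 19 N per axis and nothing moved further. The wrist and top views show the bar straight across the tail block.
- **Squeeze:** With the jaws across both rubber pads I closed in steps to about 37 mm. The last sharp wrist view put the tip gap at about 16.2 mm, each tip about 0.3 mm outside its line centre.
- **Hold:** After another 0.6 s the opening read 37.3 mm, against 37.1 mm before, and the tool pose was steady. The side and top views showed the tail seated in the pocket and the bar still across it.
- **Bystanders:** The tape roll and hex key were in the last pictures and in place. I never touched the coupler, but did not measure any bystander's position before and after.
- **Disagreements:** Wrist-camera positions differed from the top and side cameras by up to about 7 mm, more than the stated 2 mm. I relied on positions relative to the fingers for the final adjustments. A steady vertical force of about 4–5 N remained on the tool while it held the blades.

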